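# Load a case shell into an assembly nest and latch it

## Robot

A 7-joint arm with a two-finger parallel gripper is mounted at the origin on the work surface. World frame = base frame: x ahead of the robot, y to its left, z up, the work surface at z = 0. Lengths are in m, angles in rad, forces in N, time in s.
With the tool pointing down it reaches from about 0.4 to 0.9 m from the base axis. Payload 5.6 kg.
Tool frame: the origin (TCP) lies at the very end of the fingers, on their centre line; the grasp point (between the pads) lies 19 mm behind it; z points along the fingers, y is the line along which they close (so a half turn about z gives the same grasp; the last joint's range is limited). The gripper opens to 92 mm and grips with 3 to 60 N. Pads are 20 mm wide; open, the fingers measure 128 mm over their backs; the gripper's body (75 mm by 189 mm) begins 69 mm behind the grasp point.
Start: joints at [1.207, 0.468, -0.012, 1.603, 0.006, 1.071, -0.056], TCP at [0.205, -0.617, 0.215] pointing down, gripper open.
Joint ranges: [-2.53, 2.53], [-0.31, 2.02], [-1.57, 1.55], [0.28, 2.44], [-1.29, 4.43], [0.15, 1.84], [-2.92, 2.92]. Speed limits (rad/s): [2.57, 2.57, 3.14, 3.14, 3.14, 3.14, 3.14].

## Interface

Orientations are given as [roll, pitch, yaw] about the fixed x, y, z axes, in that order (R = Rz(yaw) Ry(pitch) Rx(roll)).
In Python, from workcell import readout, imaging, close_job gives the robot as it stands.
- The arm moves only by the shell command python3 -m inch 'ROWS' [OPENING] [FORCE]. ROWS is JSON, a list of rows, each an object with "xyz": the shift along the world's x, y, z in units of 0.25 m (1.0 is 0.25 m), a list of three; "delta_rot": the turn, a rotation vector about the world's x, y, z in units of 0.5 rad (1.0 is 0.5 rad), a list of three. A call has 1 to 5 rows; each row is the pose to reach, as a shift and turn from the pose commanded when the call began; what a row does not reach only later rows make up. A row lasts 1/10 s, in which the tool goes at most 50 mm and 8.59 degrees, less where a joint would pass 70% of its speed; a pose out of reach is approached as far as the arm can. A call with a number of a shift or a turn outside -1 to 1 is refused whole. A call with a gripper value outside its range is refused whole. OPENING is the opening, from -1 (shut) to 1 (fully open), set as the call begins (- or left out, the last holds). The fingers move at their own pace and stop on an object; FORCE is the grip in N (left out, the last holds). Time passes only in rows, so rows that repeat a pose let the fingers close. It gives the time, the measured TCP pose, the force, the opening and the grip force at its end, in the units of the state.
- readout.get_obs(): the state, without advancing time (a new reading comes with each control period).
- imaging.snapshot(name): name is "side" or "top" or "wrist"; returns the picture (384x512x3 uint8, red, green, blue); there is no depth.
- imaging.camera_model(name): a dict with "fx", "fy", "cx", "cy" (pixels), "position" and "attitude" of the camera in the world; the wrist camera has in their place "T_tool_cam" (4x4, takes a point from camera to tool coordinates, whose origin is the TCP and whose axes are the flange's). Camera axes: x right, y up, looking along -z (the intrinsics and any distortion apply to the point x, -y, -z); pixel columns grow to the right and rows downward; lengths in m; the calibration is good to about 2 mm. A picture is of the moment at which its call begins: read the wrist's pose just before it. camera_model takes no time and is no camera call.
- close_job(): hands the job in; it is judged then, once.
The state is a dict: "t": time; "qpos": joint angles; "joint_vel": joint speeds; "joint_efforts": joint torques, N m; "position": TCP position; "ee_rot": TCP orientation; "force": force on the tool from outside, world axes, zero at the start; "ft_torque": the same for the moment, N m; "opening": opening from 0.0 (shut) to 1.0 (fully open); "grasp_force": force on a finger pad.
Only numpy, scipy, OpenCV 4.12 (cv2) and the standard library are available. Lean on these libraries where they do the work, as an engineer would, in place of code of your own. Each camera call takes 0.05 s, during which the arm holds its last target. There are 200 camera calls.

## Task

Put the black case shell into the pocket of the assembly nest, open side up and with its nose in the notch, so that it sits flat on the pocket floor. Then turn the nest's steel latch over the shell as far as its stop, and let go. Leave the multimeter, the solder spool and the cutters where they are.

Things in the scene. Friction and masses are not known exactly. Their poses are not given: they have to be found in the camera images.
- shell: Loose open-topped black plastic half shell, 90 (x) x 44 (y) x 32 (z) mm outside, walls and floor 3 mm, 40 to 85 g, standing open side up on the table. A nose (12 mm long, 14 wide, 12 high, level with the underside) sticks out of the middle of its +x end. Origin: centre of the underside of the 90 x 44 box; z up, x towards the nose.
- shell_nose (a point): Middle of the end face of the shell's nose, 57 mm in +x from the shell's origin and 6 mm above its underside.
- nest: Nest fixed to the table: aluminium plate 205 x 100 x 8 mm (x -115 to 90, y -50 to 50) with dark grey walls 8 mm thick, tops 18 mm above the table, round a 94 (x) x 48 (y) mm pocket. The +x wall has an 18 mm notch in its middle, down to the plate. A post at x = -85, y = 0 carries the latch. Origin: on the table under the pocket's centre; z up, x from post to notch. On either side of the table.
- pocket_floor (a point): Centre of the pocket floor (top of the plate), 8 mm above the table; axes as the nest's.
- latch (a joint): Angle of the latch about its vertical pivot, rad: 0 = fully open, 1.35 = closed stop, its bar along nest +x, reaching 20 mm over the end of a seated shell. Grows anticlockwise seen from above; the bar points at (value - 1.35) rad from nest +x. Stays where left; friction 0.05 N m.
- latch_grip (a point): Point on the latch's pivot axis, 63 mm above the table, in the middle of its upright dark grip fin: 40 mm long, 10 mm thick, 25 mm high (50.5 to 75.5 mm above the table), lengthwise along the bar.
- latch_tip (a point): Outer end of the latch's flat steel bar (60 mm from the pivot axis, 14 wide, 8 thick, underside 42.5 mm above the table, 2.5 mm above the rim of a seated shell).
- meter: Bystander: red multimeter lying on its back, 160 x 80 x 30 mm (45 mm high at the dial). Origin: centre of the underside.
- spool: Bystander: solder spool standing on its flange, 58 mm diameter, 38 mm high. Origin: centre of the underside.
- cutters: Bystander: small side cutters lying flat, about 110 x 60 x 12 mm. Origin: on the underside, near the pivot; handles to -x.
Not all that is in view belongs to the job. Several things have the shape of the shell; the one meant has the colours described above.

How it is judged:
On the way, in this order (a step that is already met when the one before it is completed fails the run):
1. the shell sits flat on the pocket floor with its nose in the notch, the latch still open (below 0.7 rad) (x of shell in the frame of pocket_floor between -0.005 and 0.005 m and y of shell in the frame of pocket_floor between -0.005 and 0.005 m and z of shell in the frame of pocket_floor below 0.0025 m and angle between shell's own z axis and vertical below 0.04 rad and angle between the x axis of shell and the x axis of nest, either way round below 0.1 rad and x of shell_nose in the frame of nest above 0.045 m and value of joint latch below 0.7 rad), for 0.2 s.
2. the latch is turned over the shell (above 1.15 rad) (value of joint latch above 1.15 rad), for 0.2 s.
At the end, for the whole second after the job is handed in: The shell rests in the pocket: underside within 2.5 mm of the pocket floor, centred within 5 mm in x and y, level within 0.04 rad, square to the nest within 0.10 rad, nose at the notch end; the latch is above 1.15 rad (stop at 1.35), over the shell; everything at rest (x of shell in the frame of pocket_floor between -0.005 and 0.005 m and y of shell in the frame of pocket_floor between -0.005 and 0.005 m and z of shell in the frame of pocket_floor below 0.0025 m and angle between shell's own z axis and vertical below 0.04 rad and angle between the x axis of shell and the x axis of nest, either way round below 0.1 rad and x of shell_nose in the frame of nest above 0.045 m and value of joint latch above 1.15 rad and linear speed of shell below 0.02 m/s and velocity of joint latch between -0.05 and 0.05 rad/s); the robot touches nothing.
It fails at once if the meter is displaced by more than 30 mm (distance of meter from where it was at the start of the episode above 0.03 m).
It fails at once if the spool is displaced by more than 30 mm (distance of spool from where it was at the start of the episode above 0.03 m).
It fails at once if the cutters is displaced by more than 30 mm (distance of cutters from where it was at the start of the episode above 0.03 m).
It also fails if it takes over 45 s, if anything falls off the work surface, if the arm or the gripper's body presses on something with over 40 N, if the wrist force passes 120 N, or if a joint passes its speed limit or range.

## Working session

There is one attempt and no reset: what is moved stays moved. The work goes in short steps, Python scripts to look and compute and a shell command to move; the robot and the scene stay as the last step left them, time stands still between calls to the robot, and variables do not carry over. Pictures are saved under pics/ and viewed, at most 10 in all, crops included, and the job is handed in when it is done.

```bash
ls; mkdir -p pics; cat > h.py <<'E'
import numpy as np, cv2
from workcell import readout, imaging
def save(n,f):
    im=imaging.snapshot(n); cv2.imwrite(f,im[:,:,::-1]); return im
E
python3 - <<'E'
from h import *
o=readout.get_obs(); print(o)
for n in("side","top","wrist"): print(n,imaging.camera_model(n))
a=save("top","pics/top0.png"); b=save("side","pics/side0.png")
E
```

```text
pics
{'t': 0.0, 'qpos': array([ 1.20698633,  0.46840023, -0.01159954,  1.60360345,  0.0059859 ,
        1.07138144, -0.05628361]), 'joint_vel': array([-8.17164183e-04, -9.45240411e-05, -5.28765314e-04, -7.97964248e-04,
        5.31110241e-04, -1.11878860e-03, -1.96130695e-04]), 'joint_efforts': array([-8.37951234e-05, -5.20577931e+01, -1.22831971e-02, -2.43748748e+01,
       -5.66605863e-02,  1.73260941e-02,  1.85603344e-04]), 'position': array([ 0.20472326, -0.61631577,  0.21363372]), 'ee_rot': array([-3.13983831e+00,  1.11981389e-04,  3.20752711e-01]), 'force': array([-0.44424752,  0.02028752,  0.34405758]), 'ft_torque': array([ 0.01613282, -0.03112615,  0.00276396]), 'grasp_force': 0.0, 'opening': 0.9991243768134197}
side {'fx': 448.3289554066819, 'fy': 448.3289554066819, 'cx': 250.21144521441127, 'cy': 202.00989256131038, 'position': array([0.2809415 , 1.0040019 , 1.34882149]), 'attitude': array([ 0.69238666, -0.01075194, -2.76688299])}
top {'fx': 475.2441813026653, 'fy': 475.2441813026653, 'cx': 252.38979023399392, 'cy': 191.99040978745052, 'position': array([0.35556836, 0.00971477, 1.56502309]), 'attitude': array([ 0.19421982, -0.00613711, -1.55913117])}
wrist {'fx': 301.4847780625604, 'fy': 301.4847780625604, 'cx': 263.82528375001664, 'cy': 191.76528486456553, 'T_tool_cam': array([[-5.66935567e-04,  9.64724943e-01,  2.63259306e-01,
         7.36189342e-02],
       [ 9.99999763e-01,  4.43841328e-04,  5.27049299e-04,
         4.66945831e-04],
       [ 3.91612245e-04,  2.63259543e-01, -9.64724966e-01,
        -1.68851664e-01],
       [ 0.00000000e+00,  0.00000000e+00,  0.00000000e+00,
         1.00000000e+00]])}
```

View pics/top0.png

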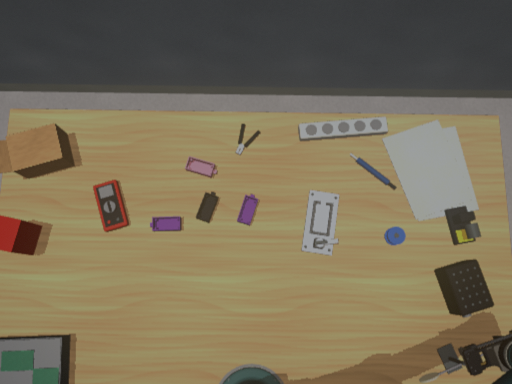

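View pics/side0.png

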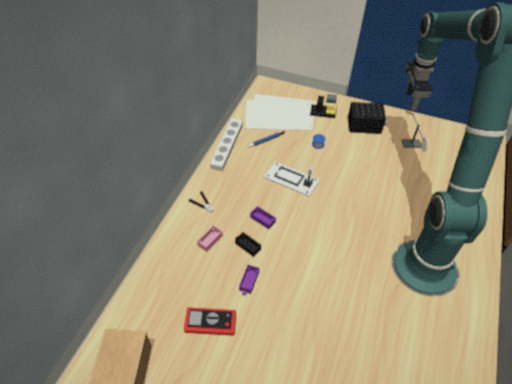

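Top view: the shell-like things are pink (201,167), purple (167,224), purple (248,210) and black (207,207). Only the last is black, as described, so it is the shell. The nest is at (321,222) with its post at the bottom (320,243), the spool at (396,236), the meter at (111,205) and the cutters at (246,140). I'll measure and confirm in one crop.

```bash
cat >> h.py <<'E'
from scipy.spatial.transform import Rotation as Ro
def rays(n,uv,z,obs=None):
    c=imaging.camera_model(n); uv=np.atleast_2d(uv).astype(float)
    d=np.c_[(uv[:,0]-c['cx'])/c['fx'],-(uv[:,1]-c['cy'])/c['fy'],-np.ones(len(uv))]
    if 'position' in c: R=Ro.from_euler('xyz',c['attitude']).as_matrix(); p=c['position']
    else:
        Rt=Ro.from_euler('xyz',obs['ee_rot']).as_matrix(); T=c['T_tool_cam']
        R=Rt@T[:3,:3]; p=obs['position']+Rt@T[:3,3]
    w=d@R.T
    return p+w*((z-p[2])/w[:,2])[:,None]
def proj(n,P,obs=None):
    c=imaging.camera_model(n); P=np.atleast_2d(P)
    if 'position' in c: R=Ro.from_euler('xyz',c['attitude']).as_matrix(); p=c['position']
    else:
        Rt=Ro.from_euler('xyz',obs['ee_rot']).as_matrix(); T=c['T_tool_cam']
        R=Rt@T[:3,:3]; p=obs['position']+Rt@T[:3,3]
    q=(P-p)@R
    return np.c_[c['cx']-c['fx']*q[:,0]/q[:,2], c['cy']+c['fy']*q[:,1]/q[:,2]]
E
python3 - <<'E'
from h import *
im=cv2.imread('pics/top0.png')
a=cv2.resize(im[180:240,180:240],(480,480),interpolation=cv2.INTER_CUBIC)
b=cv2.resize(im[185:260,298:342],(282,480),interpolation=cv2.INTER_CUBIC)
cv2.imwrite('pics/crop0.png',np.hstack([a,b]))
g=im.max(2)
m=((g<70)*255).astype(np.uint8); m[:190]=0;m[225:]=0;m[:,:190]=0;m[:,225:]=0
cs,_=cv2.findContours(m,0,2); k=max(cs,key=cv2.contourArea); r=cv2.minAreaRect(k); print(r)
bx=cv2.boxPoints(r)
for z in(0.,.032): print(rays('top',bx,z).round(4), rays('top',[r[0]],z).round(4))
hsv=cv2.cvtColor(im,cv2.COLOR_BGR2HSV)
m=((hsv[:,:,1]<50)&(hsv[:,:,2]>130)).astype(np.uint8)*255; m[:185]=0;m[262:]=0;m[:,:295]=0;m[:,345:]=0
m=cv2.morphologyEx(m,cv2.MORPH_CLOSE,np.ones((3,3)))
cs,_=cv2.findContours(m,0,2); k=max(cs,key=cv2.contourArea); r=cv2.minAreaRect(k); print(r)
P=rays('top',cv2.boxPoints(r),.008);print(P.round(4),P.mean(0),np.linalg.norm(np.diff(P,axis=0),axis=1))
E
```

```text
((207.29310607910156, 206.01724243164062), (13.184369087219238, 28.411388397216797), 21.801406860351562)
[[0.5773 0.1903 0.    ]
 [0.667  0.158  0.    ]
 [0.6508 0.1165 0.    ]
 [0.5614 0.1492 0.    ]] [[0.6139 0.1535 0.    ]]
[[0.5728 0.1866 0.032 ]
 [0.6607 0.1549 0.032 ]
 [0.6448 0.1143 0.032 ]
 [0.5572 0.1463 0.032 ]] [[0.6086 0.1506 0.032 ]]
((322.22003173828125, 222.45999145507812), (34.78965377807617, 62.225399017333984), 8.130102157592773)
[[ 0.4685 -0.1558  0.008 ]
 [ 0.6739 -0.1869  0.008 ]
 [ 0.6586 -0.3018  0.008 ]
 [ 0.4539 -0.2679  0.008 ]] [ 0.56371542 -0.2280854   0.008     ] [0.20776853 0.11593406 0.20751985]
```

View pics/crop0.png

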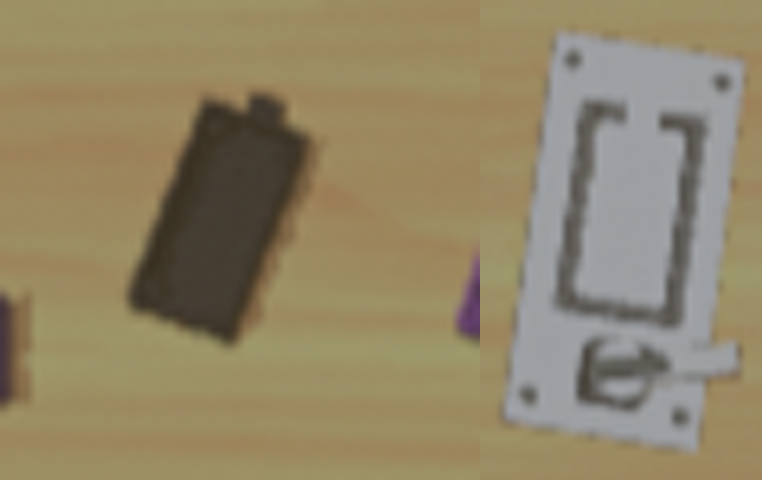

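The crop confirms it: the black shell's nose is at top px (213,193). The nest's notch faces up and the latch bar points right, so it is open. I'll move to view the nest with the wrist camera, which is on the way.

```bash
R='{"xyz":[0.7,0.7,0],"delta_rot":[0,0,-0.48]}'; python3 -m inch '[{"xyz":[0.7,0.7,0],"delta_rot":[0,0,-0.48]},{"xyz":[0.7,0.7,0],"delta_rot":[0,0,-0.48]},{"xyz":[0.7,0.7,0],"delta_rot":[0,0,-0.48]},{"xyz":[0.7,0.7,0],"delta_rot":[0,0,-0.48]},{"xyz":[0.7,0.7,0],"delta_rot":[0,0,-0.48]}]'
python3 -m inch '[{"xyz":[0.9,0.85,-0.1],"delta_rot":[0,0,-0.48]},{"xyz":[0.9,0.85,-0.1],"delta_rot":[0,0,-0.48]},{"xyz":[0.9,0.85,-0.1],"delta_rot":[0,0,-0.48]},{"xyz":[0.9,0.85,-0.1],"delta_rot":[0,0,-0.48]},{"xyz":[0.9,0.85,-0.1],"delta_rot":[0,0,-0.48]}]'
python3 -m inch '[{"xyz":[0.02,0.02,0],"delta_rot":[0,0,0]},{"xyz":[0.02,0.02,0],"delta_rot":[0,0,0]},{"xyz":[0.02,0.02,0],"delta_rot":[0,0,0]}]'
python3 - <<'E'
from h import *
o=readout.get_obs(); print(o['t'],o['position'],o['ee_rot'],abs(o['joint_vel']).max()); im=save('wrist','pics/w_nest.png')
print(imaging.camera_model('wrist').keys())
E
```

```text
t: 0.6
position: [0.3812, -0.4398, 0.2143]
ee_rot: [-3.141, 0.0, 0.081]
force: [-0.5, -0.6, -0.4]
opening: 1.001
grasp_force: 0.0
t: 1.1
position: [0.5601, -0.271, 0.1942]
ee_rot: [3.142, 0.001, -0.159]
force: [1.0, -1.2, -0.7]
opening: 1.006
grasp_force: 0.0
t: 1.4
position: [0.5629, -0.2691, 0.1943]
ee_rot: [3.141, 0.001, -0.161]
force: [0.4, 0.7, -0.4]
opening: 1.003
grasp_force: 0.0
1.4 [ 0.56287394 -0.269131    0.19432004] [ 3.14064535e+00  1.29422245e-03 -1.61010586e-01] 0.02283657674352829
dict_keys(['fx', 'fy', 'cx', 'cy', 'T_tool_cam'])
```

View pics/w_nest.png

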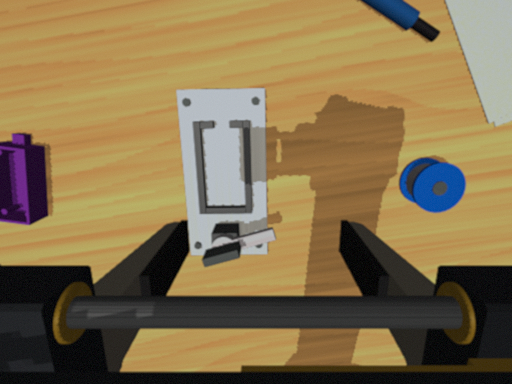

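The wrist view shows the nest plate from (178,90) to (268,255), the notch at (240,122), the post at (222,240), and the spool at (435,185). Now measure.

```bash
cat > m.py <<'E'
from h import *
im=cv2.imread('pics/w_nest.png')
o=dict(position=np.array([.56287394,-.269131,.19432004]),ee_rot=[3.14064535,.00129422,-.16101])
hsv=cv2.cvtColor(im,cv2.COLOR_BGR2HSV)
# plate: low saturation incl. shadow/dark
m=(hsv[:,:,1]<60).astype(np.uint8)*255; m[:80]=0; m[262:]=0; m[:,:165]=0; m[:,276:]=0
# plate edges by line fits: left, top, right
L=[(np.flatnonzero(m[r])[0],r) for r in range(98,212)]
Rr=[(np.flatnonzero(m[r])[-1]+1,r) for r in range(98,218)]
T=[(c,np.flatnonzero(m[:,c])[0]) for c in range(186,260)]
B=[(c,np.flatnonzero(m[:,c])[-1]+1) for c in list(range(194,202))+list(range(242,265))]
def fit(p,z):
    P=rays('wrist',p,z,o)[:,:2]; c=np.median(P,axis=0)
    v=cv2.fitLine(P.astype(np.float32),cv2.DIST_HUBER,0,1e-4,1e-4).ravel(); d=v[:2]*(1 if v[0]>0 else -1)
    return v[2:],d
E=[fit(p,.008) for p in(L,Rr,T,B)]
def isec(a,b): 
    s=np.linalg.solve(np.c_[a[1],-b[1]],b[0]-a[0]); return a[0]+s[0]*a[1]
C=np.array([isec(E[0],E[2]),isec(E[1],E[2]),isec(E[1],E[3]),isec(E[0],E[3])])
print('corners',C.round(4)); print('sizes',np.linalg.norm(C-np.roll(C,-1,0),axis=1).round(4))
for e in E: print(np.degrees(np.arctan2(e[1][1],e[1][0])))
# walls at .018: dark, low sat, inside plate
w=((hsv[:,:,2]<115)&(hsv[:,:,1]<60)).astype(np.uint8)*255; w[:112]=0; w[216:]=0; w[:,:185]=0; w[:,256:]=0
cs,_=cv2.findContours(w,0,2); k=np.vstack([c for c in cs if cv2.contourArea(c)>30])
r=cv2.minAreaRect(k); P=rays('wrist',cv2.boxPoints(r),.018,o)[:,:2]
print('wall',P.round(4),P.mean(0).round(4),np.linalg.norm(np.diff(P,axis=0),axis=1))
y=np.radians(np.mean([np.degrees(np.arctan2(E[i][1][1],E[i][1][0])) for i in(0,1)])); 
c=C.mean(0)+.0125*np.array([np.cos(y),np.sin(y)]); print('nest',c,y)
R=np.array([[np.cos(y),-np.sin(y)],[np.sin(y),np.cos(y)]])
def N(pts,z): return np.c_[(np.array(pts)@R.T+c),np.full(len(pts),z)]
v=im.copy()
for pts,z,col in(([(-115,-50),(90,-50),(90,50),(-115,50)],.008,(0,0,255)),([(-55,-32),(55,-32),(55,32),(-55,32)],.018,(0,255,0)),([(-47,-24),(47,-24),(47,24),(-47,24)],.018,(255,255,0))):
    cv2.polylines(v,[np.int32(proj('wrist',N(np.array(pts)/1e3,z),o)*16)],True,col,1,cv2.LINE_AA,4)
cv2.imwrite('pics/ov.png',cv2.resize(v[75:270,160:290],(400,600),interpolation=cv2.INTER_CUBIC))
t=proj('top',N([(-.115,-.05),(.09,-.05),(.09,.05),(-.115,.05)],.008)); print('top px',t.round(1).tolist())
E
python3 m.py
```

```text
corners [[ 0.6725 -0.1884]
 [ 0.6581 -0.2872]
 [ 0.4551 -0.2571]
 [ 0.4711 -0.1591]]
sizes [0.0999 0.2052 0.0993 0.2035]
-8.279479
-8.4349165
81.68754
80.70835
wall [[ 0.6357 -0.2016]
 [ 0.6272 -0.2644]
 [ 0.5194 -0.2486]
 [ 0.5286 -0.1804]] [ 0.5777 -0.2237] [0.06338856 0.10893446 0.0688373 ]
nest [ 0.5765635 -0.224755 ] -0.14586061
top px [[331.8, 255.2], [339.5, 194.1], [309.9, 189.5], [301.4, 250.3]]
```

View pics/ov.png

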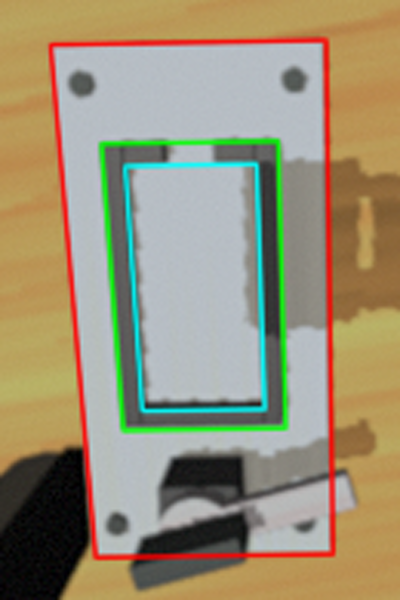

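The overlay fits the nest well: (0.5766, -0.2248), yaw -0.146. Next, view the shell.

```bash
python3 -m inch '[{"xyz":[0.06,0.9,0],"delta_rot":[0,0,-0.37]},{"xyz":[0.06,0.9,0],"delta_rot":[0,0,-0.37]},{"xyz":[0.06,0.9,0],"delta_rot":[0,0,-0.37]},{"xyz":[0.06,0.9,0],"delta_rot":[0,0,-0.37]},{"xyz":[0.06,0.9,0],"delta_rot":[0,0,-0.37]}]' >/dev/null
python3 -m inch '[{"xyz":[0.05,0.76,-0.12],"delta_rot":[0,0,0]},{"xyz":[0.05,0.76,-0.12],"delta_rot":[0,0,0]},{"xyz":[0.05,0.76,-0.12],"delta_rot":[0,0,0]},{"xyz":[0.05,0.76,-0.12],"delta_rot":[0,0,0]},{"xyz":[0.05,0.76,-0.12],"delta_rot":[0,0,0]}]' >/dev/null
python3 -m inch '[{"xyz":[0,0,0],"delta_rot":[0,0,0]},{"xyz":[0,0,0],"delta_rot":[0,0,0]}]'
cat > s.py <<'E'
from h import *
import pickle
o=readout.get_obs(); save('wrist','pics/w_shell.png'); pickle.dump(o,open('o_shell.p','wb')); print(o['t'],o['position'],o['ee_rot'])
im=cv2.imread('pics/w_shell.png')
m=(im.max(2)<75).astype(np.uint8)*255; m[220:]=0
cs,_=cv2.findContours(m,0,2)
v=im.copy()
for k in cs:
    if cv2.contourArea(k)>300:
        r=cv2.minAreaRect(k); print(r,[p.tolist() for p in cv2.boxPoints(r).round(1)]); cv2.drawContours(v,[k],-1,(0,255,0),1)
cv2.imwrite('pics/v_shell.png',v)
E
python3 s.py
```

```text
t: 2.65
position: [0.5921, 0.1441, 0.1649]
ee_rot: [3.14, -0.001, -0.348]
force: [-0.9, -0.5, -0.3]
opening: 0.997
grasp_force: 0.0
2.65 [0.59212606 0.14408977 0.1648905 ] [ 3.14028636e+00 -8.18837907e-04 -3.48326279e-01]
((249.0, 164.5), (97.0, 42.0), 90.0) [[228.0, 116.0], [270.0, 116.0], [270.0, 213.0], [228.0, 213.0]]
((378.885498046875, 133.02487182617188), (36.408180236816406, 88.33248138427734), 3.6913859844207764) [[357.8999938964844, 175.89999389648438], [363.6000061035156, 87.80000305175781], [399.8999938964844, 90.0999984741211], [394.20001220703125, 178.3000030517578]]
((351.65411376953125, 133.91375732421875), (7.966040134429932, 88.05049133300781), 1.7357046604156494) [[346.29998779296875, 177.8000030517578], [349.0, 89.80000305175781], [357.0, 90.0], [354.29998779296875, 178.0]]
```

View pics/v_shell.png

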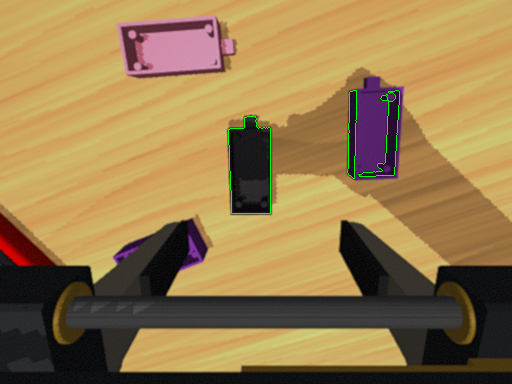

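The black shell's rim runs from (228,128) to (270,214), with its nose at (250,118) pointing away. A purple shell is to the left at (165,243) and another to the right. Fit the rim edges at z = 0.032.

```bash
cat > s2.py <<'E'
from h import *
import pickle
o=pickle.load(open('o_shell.p','rb')); im=cv2.imread('pics/w_shell.png')
m=(im.max(2)<75).astype(np.uint8); m[220:]=0; m[:,:215]=0; m[:,285:]=0
def fit(p,z):
    P=rays('wrist',p,z,o)[:,:2]
    v=cv2.fitLine(P.astype(np.float32),cv2.DIST_HUBER,0,1e-4,1e-4).ravel(); return v[2:],v[:2]*(1 if v[0]>0 else -1)
z=.032
L=fit([(np.flatnonzero(m[r])[0],r) for r in range(135,208)],z)
Rr=fit([(np.flatnonzero(m[r])[-1]+1,r) for r in range(150,208)],z)
B=fit([(c,np.flatnonzero(m[:,c])[-1]+1) for c in range(236,266)],z)
T=fit([(c,np.flatnonzero(m[:,c])[0]) for c in list(range(231,242))+list(range(259,268))],z)
def isec(a,b): 
    s=np.linalg.solve(np.c_[a[1],-b[1]],b[0]-a[0]); return a[0]+s[0]*a[1]
C=np.array([isec(L,T),isec(Rr,T),isec(Rr,B),isec(L,B)])
print(C.round(4),np.linalg.norm(C-np.roll(C,-1,0),axis=1).round(4))
print([np.arctan2(e[1][1],e[1][0]).round(4) for e in(L,Rr,B,T)])
y=np.mean([np.arctan2(e[1][1],e[1][0]) for e in(L,Rr)]); d=np.array([np.cos(y),np.sin(y)])
print('from -x edge',(C[2]+C[3])/2+.045*d,'mean',C.mean(0),'yaw',y, 'tcp',o['position'],o['ee_rot'])
E
python3 s2.py
```

```text
[[0.6571 0.1575]
 [0.643  0.1174]
 [0.5586 0.1475]
 [0.5729 0.1867]] [0.0425 0.0896 0.0417 0.0891]
[np.float32(-0.3339), np.float32(-0.3426), np.float32(1.2213), np.float32(1.2335)]
from -x edge [0.60816234 0.15215665] mean [0.6078717  0.15225832] yaw -0.33826613 tcp [0.59212606 0.14408977 0.1648905 ] [ 3.14028636e+00 -8.18837907e-04 -3.48326279e-01]
```

```bash
python3 -m inch '[{"xyz":[0.064,0.033,-0.1],"delta_rot":[0,0,0.02]},{"xyz":[0.064,0.033,-0.3],"delta_rot":[0,0,0.02]},{"xyz":[0.064,0.033,-0.45],"delta_rot":[0,0,0.02]},{"xyz":[0.064,0.033,-0.59],"delta_rot":[0,0,0.02]},{"xyz":[0.064,0.033,-0.59],"delta_rot":[0,0,0.02]}]'
python3 -m inch '[{"xyz":[0,0,0],"delta_rot":[0,0,0]},{"xyz":[0,0,0],"delta_rot":[0,0,0]},{"xyz":[0,0,0],"delta_rot":[0,0,0]},{"xyz":[0,0,0],"delta_rot":[0,0,0]},{"xyz":[0,0,0],"delta_rot":[0,0,0]}]' -0.3 15
python3 -m inch '[{"xyz":[0,0,0],"delta_rot":[0,0,0]},{"xyz":[0,0,0],"delta_rot":[0,0,0]},{"xyz":[0,0,0],"delta_rot":[0,0,0]},{"xyz":[0,0,0],"delta_rot":[0,0,0]},{"xyz":[0,0,0],"delta_rot":[0,0,0]}]'
```

```text
t: 3.2
position: [0.6042, 0.1519, 0.0127]
ee_rot: [3.135, 0.007, -0.337]
force: [-0.5, -0.6, -0.5]
opening: 0.999
grasp_force: 0.0
t: 3.7
position: [0.6082, 0.1558, 0.0183]
ee_rot: [-3.141, -0.001, -0.334]
force: [1.0, 0.0, 0.2]
opening: 0.592
grasp_force: 0.0
t: 4.2
position: [0.6078, 0.1556, 0.0176]
ee_rot: [3.142, -0.0, -0.334]
force: [-1.1, -0.1, 4.7]
opening: 0.477
grasp_force: 15.0
```

Gripped (opening 44 mm). Lift and carry it to the nest.

```bash
python3 -m inch '[{"xyz":[0,0,0.1],"delta_rot":[0,0,0]},{"xyz":[0,0,0.25],"delta_rot":[0,0,0]},{"xyz":[0,0,0.4],"delta_rot":[0,0,0]},{"xyz":[-0.03,-0.15,0.45],"delta_rot":[0,0,0.1]},{"xyz":[-0.05,-0.3,0.45],"delta_rot":[0,0,0.2]}]'
python3 -m inch '[{"xyz":[-0.02,-0.18,0],"delta_rot":[0,0,0.05]},{"xyz":[-0.03,-0.36,0],"delta_rot":[0,0,0.1]},{"xyz":[-0.05,-0.54,0],"delta_rot":[0,0,0.17]},{"xyz":[-0.06,-0.72,0],"delta_rot":[0,0,0.17]},{"xyz":[-0.07,-0.9,0],"delta_rot":[0,0,0.17]}]'
python3 -m inch '[{"xyz":[-0.01,-0.18,0],"delta_rot":[0,0,0]},{"xyz":[-0.01,-0.3,0],"delta_rot":[0,0,0]},{"xyz":[-0.01,-0.32,0],"delta_rot":[0,0,0]},{"xyz":[-0.01,-0.32,0],"delta_rot":[0,0,0]},{"xyz":[-0.01,-0.32,0],"delta_rot":[0,0,0]}]'
python3 - <<'E'
from h import *
import pickle
o=readout.get_obs(); save('wrist','pics/w_hold.png'); pickle.dump(o,open('o_hold.p','wb')); print(o)
E
```

```text
t: 4.7
position: [0.5963, 0.0817, 0.1321]
ee_rot: [-3.139, -0.004, -0.229]
force: [1.0, -0.4, -1.6]
opening: 0.476
grasp_force: 15.0
t: 5.2
position: [0.577, -0.1461, 0.1293]
ee_rot: [-3.141, 0.0, -0.149]
force: [1.2, -0.3, 0.1]
opening: 0.479
grasp_force: 15.0
t: 5.7
position: [0.5753, -0.2223, 0.1293]
ee_rot: [-3.14, 0.001, -0.147]
force: [-0.0, 1.2, -1.0]
opening: 0.48
grasp_force: 15.0
{'t': 5.7, 'qpos': array([ 0.4236514 ,  0.51496351, -0.14433439,  1.74919949,  0.0900855 ,
        0.88470876, -1.47733585]), 'joint_vel': array([-0.01493986, -0.00591207, -0.00641806,  0.00110946,  0.00235006,
       -0.00243527,  0.0017583 ]), 'joint_efforts': array([ 1.31652061e+00, -5.16542816e+01, -9.26821176e-01, -2.18541420e+01,
        6.47238130e-02, -7.84556894e-02, -2.72440257e-04]), 'position': array([ 0.57530611, -0.22231061,  0.12932719]), 'ee_rot': array([-3.14025014e+00,  6.21995751e-04, -1.47142881e-01]), 'force': array([-0.00536806,  1.247849  , -1.01078097]), 'ft_torque': array([0.0919842 , 0.04566594, 0.04926364]), 'grasp_force': 14.999869912862778, 'opening': 0.4804287669615489}
```

View pics/w_hold.png

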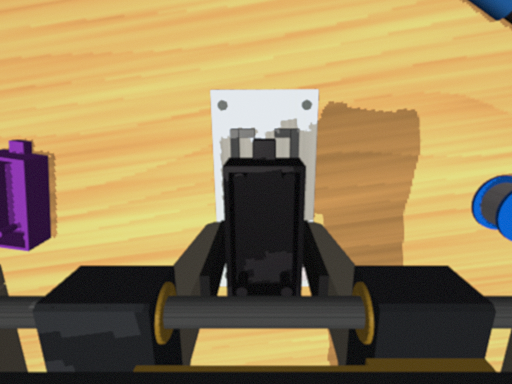

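The held shell's rim front edge is at row ~158 (cols 223–305), its nose tip at (264,140), and the nest's far plate edge at row 90 (cols 211–318). Measure these against each other.

```bash
python3 - <<'E'
from h import *
import pickle
o=pickle.load(open('o_hold.p','rb')); im=cv2.imread('pics/w_hold.png')
g=im.max(2).astype(int)
print(g[150:172,240].tolist()); print(g[195,215:235].tolist(),g[195,295:316].tolist()); print(g[130:165,264].tolist()); print(g[148,248:282].tolist())
hsv=cv2.cvtColor(im,cv2.COLOR_BGR2HSV); m=(hsv[:,:,1]<60)
m[:80]=0;m[:,:195]=0;m[:,330:]=0
def st(p): 
    P=rays('wrist',p,.008,o)[:,:2]; v=cv2.fitLine(P.astype(np.float32),2,0,1e-4,1e-4).ravel(); return v[2:],v[:2]*(1 if v[0]>0 else -1)
L=st([(np.flatnonzero(m[r])[0],r) for r in range(98,210)]);T=st([(c,np.flatnonzero(m[:,c])[0]) for c in range(218,312)])
Rr=st([(np.flatnonzero(m[r])[-1]+1,r) for r in range(98,205)])
isec=lambda a,b:a[0]+np.linalg.solve(np.c_[a[1],-b[1]],b[0]-a[0])[0]*a[1]
A,B=isec(L,T),isec(Rr,T); print(A,B,np.linalg.norm(A-B),[np.arctan2(x[1][1],x[1][0]) for x in(L,Rr)])
y=-.1459; d=np.array([np.cos(y),np.sin(y)]); print('nest',(A+B)/2-.09*d)
zr=o['position'][2]-.0176+.032; zn=zr-.020
for nm,p,z in(('rimL',(223.5,160),zr),('rimR',(305,159),zr),('noseTopEnd',(264,140),zn)):
    P=rays('wrist',p,z,o)[0]; e=P[:2]-o['position'][:2]; t=o['ee_rot'][2]; print(nm,'tool frame', e@[np.cos(t),np.sin(t)], e@[-np.sin(t),np.cos(t)])
E
```

```text
[159, 157, 153, 153, 154, 155, 149, 103, 45, 14, 15, 15, 14, 9, 11, 17, 39, 52, 57, 54, 58, 52]
[224, 232, 237, 235, 235, 233, 223, 198, 137, 58, 25, 27, 30, 23, 18, 11, 10, 11, 15, 22] [12, 12, 3, 16, 20, 29, 25, 27, 23, 74, 150, 179, 183, 183, 182, 183, 182, 183, 176, 171, 180]
[238, 236, 227, 223, 224, 230, 239, 240, 161, 61, 29, 51, 55, 53, 55, 54, 54, 52, 58, 53, 50, 53, 55, 53, 54, 53, 51, 38, 26, 21, 18, 13, 19, 11, 16]
[183, 184, 183, 174, 120, 61, 49, 56, 57, 56, 54, 55, 54, 53, 54, 54, 58, 52, 54, 53, 53, 50, 50, 51, 52, 51, 43, 77, 153, 182, 183, 181, 178, 179]
[ 0.6723489  -0.18750145] [ 0.6589724 -0.286045 ] 0.0994473 [np.float32(-0.1434863), np.float32(-0.14795831)]
nest [ 0.57661683 -0.22368876]
rimL tool frame 0.04870170020949801 0.020323046142040595
rimR tool frame 0.0492052754588435 -0.021720077369734078
noseTopEnd tool frame 0.056968223451028636 -0.0005736731651503024
```

```bash
python3 - <<'E'
from h import *
import pickle
o=pickle.load(open('o_hold.p','rb'))
zu=o['position'][2]-.0176; t=o['ee_rot'][2]
for nm,p,z in(('rim',(240,165.7),zu+.032),('front bottom',(240,157.3),zu),('nose bottom end',(264,138.4),zu),('nose top end',(264,140.7),zu+.012),('noseL',(252,148),zu+.012),('noseR',(275.3,148),zu+.012),('sideL',(223.5,195),zu+.032),('sideR',(304.6,195),zu+.032)):
    P=rays('wrist',p,z,o)[0]; e=P[:2]-o['position'][:2]; print(nm, (e@[np.cos(t),np.sin(t)]).round(4), (e@[-np.sin(t),np.cos(t)]).round(4))
E
```

```text
rim 0.0457 0.0119
front bottom 0.0452 0.0144
nose bottom end 0.0568 -0.0006
nose top end 0.0566 -0.0006
noseL 0.0524 0.0064
noseR 0.0524 -0.0071
sideL 0.0299 0.021
sideR 0.0299 -0.0222
```

The shell sits on the tool axis (offset 0.0, -0.5 mm). Correct the position and descend to just above the walls.

```bash
python3 -m inch '[{"xyz":[0.005,-0.006,-0.12],"delta_rot":[0,0,0.002]},{"xyz":[0.005,-0.006,-0.24],"delta_rot":[0,0,0.002]},{"xyz":[0.005,-0.006,-0.34],"delta_rot":[0,0,0.002]},{"xyz":[0.005,-0.006,-0.35],"delta_rot":[0,0,0.002]},{"xyz":[0.005,-0.006,-0.35],"delta_rot":[0,0,0.002]}]' >/dev/null
python3 -m inch '[{"xyz":[0,0,0],"delta_rot":[0,0,0]},{"xyz":[0,0,0],"delta_rot":[0,0,0]},{"xyz":[0,0,0],"delta_rot":[0,0,0]}]'
```

```text
t: 6.55
position: [0.5772, -0.2261, 0.0435]
ee_rot: [3.141, -0.002, -0.148]
force: [-0.6, 0.7, -0.4]
opening: 0.475
grasp_force: 15.0
```

```bash
python3 -m inch '[{"xyz":[-0.002,0.008,0],"delta_rot":[0,0,0.004]},{"xyz":[-0.002,0.008,0],"delta_rot":[0,0,0.004]},{"xyz":[-0.002,0.008,0],"delta_rot":[0,0,0.004]}]'
python3 -m inch '[{"xyz":[0,0,-0.015],"delta_rot":[0,0,0]},{"xyz":[0,0,-0.03],"delta_rot":[0,0,0]},{"xyz":[0,0,-0.03],"delta_rot":[0,0,0]},{"xyz":[0,0,-0.03],"delta_rot":[0,0,0]}]'
python3 - <<'E'
from h import *
import pickle
o=readout.get_obs(); save('wrist','pics/w_low.png'); pickle.dump(o,open('o_low.p','wb')); im=cv2.imread('pics/w_low.png')
cv2.imwrite('pics/w_low_c.png',cv2.resize(im[60:240,160:360],(800,720))[:600])
E
```

```text
t: 6.85
position: [0.5759, -0.2239, 0.0424]
ee_rot: [3.142, -0.0, -0.146]
force: [-0.4, 0.2, -0.4]
opening: 0.478
grasp_force: 15.0
t: 7.25
position: [0.5756, -0.2239, 0.0343]
ee_rot: [-3.142, 0.001, -0.146]
force: [0.1, -0.2, -0.8]
opening: 0.481
grasp_force: 15.0
```

View pics/w_low_c.png

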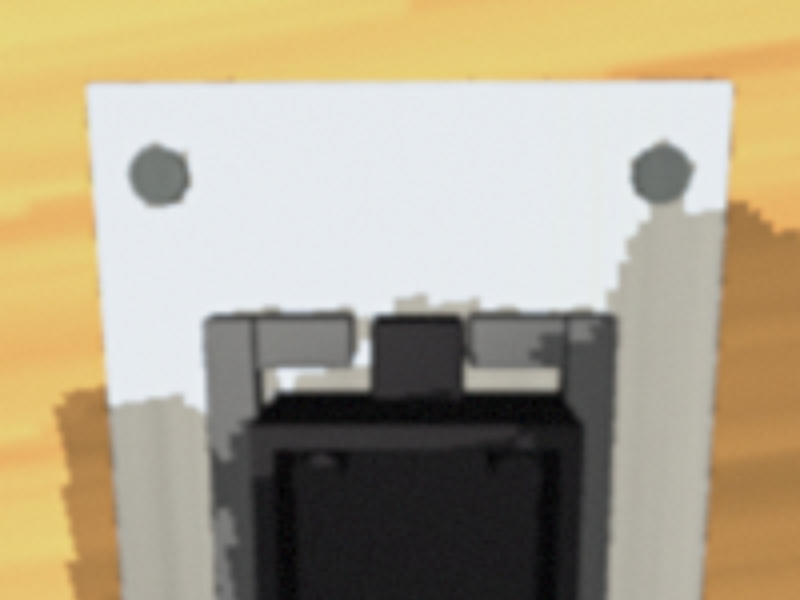

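```bash
python3 - <<'E'
from h import *
import pickle
o=pickle.load(open('o_low.p','rb'))
zu=o['position'][2]-.0176; c=np.array([.5766,-.2242]); t=-.146; print(o['position'],o['ee_rot'])
for nm,p,z in(('plate edge L (90,50)',(88,85),.008),('plate R',(732,82),.008),('wall outer L (55,32)',(207,317),.018),('wall outer R (55,-32)',(615,317),.018),('wall inner (47,)',(300,367),.018),('notch L y9',(354,345),.018),('notch R y-9',(468,345),.018),('shell front bottom 45',(330,396),zu),('rim 45',(330,422),zu+.032),('nose top end 57',(418,318),zu+.012),('nose L 7',(373,350),zu+.012),('nose R -7',(463,350),zu+.012),('rim L 22',(252,480),zu+.032),('rim R',(582,480),zu+.032)):
    P=rays('wrist',(160+p[0]/4-.4,60+p[1]/4-.4),z,o)[0]; e=(P[:2]-c); print(nm, (1e3*(e@[np.cos(t),np.sin(t)])).round(1), (1e3*(e@[-np.sin(t),np.cos(t)])).round(1))
E
```

```text
[ 0.57564881 -0.22387783  0.03429632] [-3.14150252e+00  6.71283185e-04 -1.46322555e-01]
plate edge L (90,50) 89.7 49.8
plate R 90.1 -48.3
wall outer L (55,32) 55.7 31.6
wall outer R (55,-32) 55.6 -30.4
wall inner (47,) 48.1 17.6
notch L y9 51.4 9.3
notch R y-9 51.4 -8.1
shell front bottom 45 43.4 13.2
rim 45 45.1 11.0
nose top end 57 56.5 -0.5
nose L 7 51.9 6.0
nose R -7 51.9 -7.0
rim L 22 37.4 21.4
rim R 37.3 -22.0
```

The nose is over the notch, but the shell is about 1 mm short in x and 1 mm right of centre. I'll correct that and lower it.

```bash
python3 -m inch '[{"xyz":[0.0045,0.0035,0],"delta_rot":[0,0,0]},{"xyz":[0.0045,0.0035,0],"delta_rot":[0,0,0]},{"xyz":[0.0045,0.0035,-0.01],"delta_rot":[0,0,0]},{"xyz":[0.0045,0.0035,-0.02],"delta_rot":[0,0,0]},{"xyz":[0.0045,0.0035,-0.02],"delta_rot":[0,0,0]}]'
python3 -m inch '[{"xyz":[0,0,-0.007],"delta_rot":[0,0,0]},{"xyz":[0,0,-0.015],"delta_rot":[0,0,0]},{"xyz":[0,0,-0.015],"delta_rot":[0,0,0]},{"xyz":[0,0,-0.015],"delta_rot":[0,0,0]}]'
```

```text
t: 7.8
position: [0.5766, -0.2229, 0.0292]
ee_rot: [-3.142, 0.001, -0.146]
force: [-0.7, -0.4, -1.3]
opening: 0.477
grasp_force: 15.0
t: 8.2
position: [0.5769, -0.223, 0.0259]
ee_rot: [3.142, 0.0, -0.146]
force: [-0.5, 0.0, -0.3]
opening: 0.472
grasp_force: 15.0
```

```bash
python3 -m inch '[{"xyz":[0,0,-0.004],"delta_rot":[0,0,0]},{"xyz":[0,0,-0.004],"delta_rot":[0,0,0]},{"xyz":[0,0,-0.004],"delta_rot":[0,0,0]}]'
python3 -m inch '[{"xyz":[0,0,0],"delta_rot":[0,0,0]},{"xyz":[0,0,0],"delta_rot":[0,0,0]},{"xyz":[0,0,0],"delta_rot":[0,0,0]},{"xyz":[0,0,0],"delta_rot":[0,0,0]},{"xyz":[0,0,0],"delta_rot":[0,0,0]}]' 0.5
python3 -m inch '[{"xyz":[0,0,0.1],"delta_rot":[0,0,0]},{"xyz":[0,0,0.25],"delta_rot":[0,0,0]},{"xyz":[-0.06,0,0.4],"delta_rot":[0,0,0]},{"xyz":[-0.08,0,0.45],"delta_rot":[0,0,0]},{"xyz":[-0.08,0,0.45],"delta_rot":[0,0,0]}]'
python3 - <<'E'
from h import *
import pickle
o=readout.get_obs(); save('wrist','pics/w_set.png'); pickle.dump(o,open('o_set.p','wb')); print(o['position'],o['ee_rot'])
E
```

```text
t: 8.5
position: [0.5771, -0.2231, 0.0256]
ee_rot: [3.141, -0.0, -0.146]
force: [-1.7, 1.2, 5.9]
opening: 0.481
grasp_force: 15.0
t: 9.0
position: [0.5769, -0.223, 0.0248]
ee_rot: [-3.142, 0.0, -0.146]
force: [0.4, 0.5, 0.0]
opening: 0.756
grasp_force: 0.0
t: 9.5
position: [0.5576, -0.2237, 0.1395]
ee_rot: [3.14, -0.004, -0.147]
force: [0.1, -0.9, -0.3]
opening: 0.749
grasp_force: 0.0
[ 0.55762702 -0.22374277  0.1395299 ] [ 3.14046141 -0.00368994 -0.14694311]
```

View pics/w_set.png

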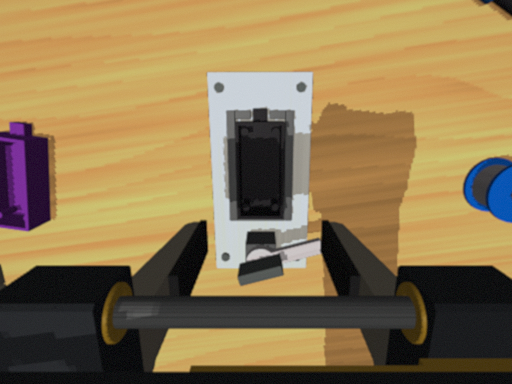

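The shell sits inside the walls, rim (236,121)–(286,217), nose tip at (260,109) in the notch. The latch fin is at (261,268) and its bar points to (320,247). Check the numbers, then turn to line up with the fin, taking the +1.79 rad direction because q7 would come near its limit the other way.

```bash
python3 - <<'E'
from h import *
import pickle
o=pickle.load(open('o_set.p','rb')); c=np.array([.5767,-.2238]); t=-.146; d=np.array([np.cos(t),np.sin(t)]); n=np.array([-d[1],d[0]])
im=cv2.imread('pics/w_set.png'); m=(im.max(2)<75).astype(np.uint8); m[:118]=0;m[225:]=0;m[:,:225]=0;m[:,300:]=0
g=im.max(2); print(g[170,225:300].tolist()); print(g[100:126,260].tolist()); print(g[110:130,248].tolist()); print(g[205:228,262].tolist())
piv=c-.085*d; print('pivot',piv)
b=np.array([np.cos(t-1.35),np.sin(t-1.35)]); bn=np.array([-b[1],b[0]])
print('fin top px',proj('wrist',[[*(piv+s*.02*b+r*.005*bn),.0755] for s,r in((1,1),(1,-1),(-1,-1),(-1,1))],o).round(1).tolist())
print('tip px',proj('wrist',[[*(piv+.06*b),.0505]],o).round(1))
print('shell rim px if seated', proj('wrist',[[*(c+x*d+y*n),.040] for x,y in((.045,.022),(.045,-.022),(-.045,-.022),(-.045,.022))],o).round(1).tolist())
cv2.imwrite('pics/set_c.png',cv2.resize(im[95:290,190:330],(574,800))[:,:])
E
python3 -m inch '[{"xyz":[-0.13,0.025,0],"delta_rot":[0,0,0.3]},{"xyz":[-0.26,0.049,0],"delta_rot":[0,0,0.6]},{"xyz":[-0.26,0.049,0],"delta_rot":[0,0,0.9]},{"xyz":[-0.26,0.049,0],"delta_rot":[0,0,0.9]}]' 0.2
python3 -m inch '[{"xyz":[0,0,0],"delta_rot":[0,0,0.3]},{"xyz":[0,0,0],"delta_rot":[0,0,0.6]},{"xyz":[0,0,0],"delta_rot":[0,0,0.9]},{"xyz":[0,0,0],"delta_rot":[0,0,0.9]}]'
python3 -m inch '[{"xyz":[0,0,0],"delta_rot":[0,0,0.3]},{"xyz":[0,0,0],"delta_rot":[0,0,0.6]},{"xyz":[0,0,0],"delta_rot":[0,0,0.9]},{"xyz":[0,0,0],"delta_rot":[0,0,0.9]}]'
python3 -m inch '[{"xyz":[0,0,0],"delta_rot":[0,0,0.3]},{"xyz":[0,0,0],"delta_rot":[0,0,0.6]},{"xyz":[0,0,0],"delta_rot":[0,0,0.88]},{"xyz":[0,0,0],"delta_rot":[0,0,0.88]},{"xyz":[0,0,0],"delta_rot":[0,0,0.88]}]'
```

```text
[156, 154, 142, 103, 66, 58, 60, 62, 59, 60, 52, 37, 26, 23, 12, 11, 16, 19, 22, 27, 21, 26, 26, 20, 25, 26, 21, 23, 20, 27, 27, 26, 25, 27, 20, 24, 25, 25, 24, 21, 25, 22, 27, 28, 24, 28, 23, 23, 21, 24, 23, 26, 28, 24, 15, 12, 23, 26, 24, 33, 56, 61, 64, 64, 62, 62, 63, 87, 133, 154, 152, 153, 152, 152, 153]
[218, 216, 217, 216, 217, 219, 214, 180, 111, 56, 43, 45, 47, 46, 46, 49, 47, 48, 45, 46, 33, 25, 42, 48, 47, 50]
[133, 108, 109, 111, 112, 111, 110, 107, 106, 133, 132, 87, 48, 47, 49, 48, 38, 27, 19, 23]
[25, 21, 15, 11, 13, 15, 13, 7, 16, 13, 18, 33, 36, 49, 86, 139, 193, 212, 211, 209, 208, 212, 211]
pivot [ 0.49260432 -0.21143404]
fin top px [[281.6, 267.5], [284.0, 277.6], [239.2, 286.6], [236.4, 276.7]]
tip px [[323.  250.2]]
shell rim px if seated [[234.6, 121.8], [285.2, 121.8], [283.6, 219.4], [237.1, 219.4]]
t: 9.95
position: [0.4908, -0.2103, 0.1357]
ee_rot: [-3.139, 0.002, 0.304]
force: [-1.4, 0.5, 0.3]
opening: 0.603
grasp_force: 0.0
t: 10.35
position: [0.4922, -0.2105, 0.1361]
ee_rot: [-3.14, -0.0, 0.751]
force: [0.4, 0.4, -0.8]
opening: 0.6
grasp_force: 0.0
t: 10.75
position: [0.4922, -0.2106, 0.1366]
ee_rot: [-3.141, -0.001, 1.199]
force: [-0.1, 0.5, -1.2]
opening: 0.601
grasp_force: 0.0
t: 11.25
position: [0.492, -0.2108, 0.137]
ee_rot: [-3.141, -0.001, 1.636]
force: [0.2, 0.1, -0.0]
opening: 0.6
grasp_force: 0.0
```

Predicted and observed pixels agree for the seated rim and the latch tip (within ~3 px). Descend on the fin and grip.

```bash
python3 -m inch '[{"xyz":[0.003,-0.002,-0.12],"delta_rot":[0,0,0.015]},{"xyz":[0.003,-0.002,-0.22],"delta_rot":[0,0,0.015]},{"xyz":[0.003,-0.002,-0.3],"delta_rot":[0,0,0.015]},{"xyz":[0.003,-0.002,-0.32],"delta_rot":[0,0,0.015]},{"xyz":[0.003,-0.002,-0.32],"delta_rot":[0,0,0.015]}]'
python3 -m inch '[{"xyz":[0,0,0],"delta_rot":[0,0,0]},{"xyz":[0,0,0],"delta_rot":[0,0,0]},{"xyz":[0,0,0],"delta_rot":[0,0,0]},{"xyz":[0,0,0],"delta_rot":[0,0,0]},{"xyz":[0,0,0],"delta_rot":[0,0,0]}]' -1 10
python3 -m inch '[{"xyz":[0,0,0],"delta_rot":[0,0,0]},{"xyz":[0,0,0],"delta_rot":[0,0,0]},{"xyz":[0,0,0],"delta_rot":[0,0,0]},{"xyz":[0,0,0],"delta_rot":[0,0,0]},{"xyz":[0,0,0],"delta_rot":[0,0,0]}]'
```

```text
t: 11.75
position: [0.4925, -0.211, 0.0569]
ee_rot: [-3.14, -0.001, 1.649]
force: [-0.7, -0.5, -0.0]
opening: 0.601
grasp_force: 0.0
t: 12.25
position: [0.4929, -0.2115, 0.0578]
ee_rot: [3.141, 0.0, 1.651]
force: [0.3, 0.1, 0.7]
opening: 0.189
grasp_force: 0.0
t: 12.75
position: [0.4934, -0.2113, 0.0577]
ee_rot: [3.14, 0.0, 1.651]
force: [1.6, 1.0, 1.5]
opening: 0.109
grasp_force: 10.0
```

The fin is gripped at 10 mm. Turn it.

```bash
python3 -m inch '[{"xyz":[0,0,0],"delta_rot":[0,0,0.2]},{"xyz":[0,0,0],"delta_rot":[0,0,0.4]},{"xyz":[0,0,0],"delta_rot":[0,0,0.6]},{"xyz":[0,0,0],"delta_rot":[0,0,0.8]},{"xyz":[0,0,0],"delta_rot":[0,0,0.95]}]'
python3 -m inch '[{"xyz":[0,0,0],"delta_rot":[0,0,0.2]},{"xyz":[0,0,0],"delta_rot":[0,0,0.4]},{"xyz":[0,0,0],"delta_rot":[0,0,0.6]},{"xyz":[0,0,0],"delta_rot":[0,0,0.8]},{"xyz":[0,0,0],"delta_rot":[0,0,0.9]}]'
python3 -m inch '[{"xyz":[0,0,0],"delta_rot":[0,0,0.2]},{"xyz":[0,0,0],"delta_rot":[0,0,0.4]},{"xyz":[0,0,0],"delta_rot":[0,0,0.6]},{"xyz":[0,0,0],"delta_rot":[0,0,0.7]},{"xyz":[0,0,0],"delta_rot":[0,0,0.7]}]'
python3 -c "
from h import *;o=readout.get_obs();print(o['ft_torque'],o['qpos'])"
```

```text
t: 13.25
position: [0.4935, -0.2113, 0.0577]
ee_rot: [3.14, 0.001, 2.13]
force: [1.9, 0.4, 1.0]
opening: 0.107
grasp_force: 10.0
t: 13.75
position: [0.4935, -0.2112, 0.0577]
ee_rot: [3.14, 0.001, 2.579]
force: [2.1, -0.3, 0.2]
opening: 0.106
grasp_force: 10.0
t: 14.25
position: [0.4936, -0.2111, 0.0577]
ee_rot: [3.141, 0.002, 2.926]
force: [2.1, -0.0, 1.8]
opening: 0.111
grasp_force: 10.0
[ 0.10857627 -0.87720674  0.07120247] [ 0.95033732  0.65758775 -0.7860963   1.95248095  0.64581179  0.7996803
  1.15283209]
```

```bash
python3 -m inch '[{"xyz":[0,0,0],"delta_rot":[0,0,0.08]},{"xyz":[0,0,0],"delta_rot":[0,0,0.14]},{"xyz":[0,0,0],"delta_rot":[0,0,0.14]},{"xyz":[0,0,0],"delta_rot":[0,0,0.14]}]'
python3 -c "
from h import *;o=readout.get_obs();print(o['ft_torque'])"
python3 -m inch '[{"xyz":[0,0,0],"delta_rot":[0,0,0]},{"xyz":[0,0,0],"delta_rot":[0,0,0]},{"xyz":[0,0,0],"delta_rot":[0,0,0]},{"xyz":[0,0,0],"delta_rot":[0,0,0]},{"xyz":[0,0,0],"delta_rot":[0,0,0]}]' 0.0
python3 -m inch '[{"xyz":[0,0,0.1],"delta_rot":[0,0,0]},{"xyz":[0,0,0.25],"delta_rot":[0,0,0]},{"xyz":[0,0,0.4],"delta_rot":[0,0,0]},{"xyz":[0,0,0.6],"delta_rot":[0,0,0]},{"xyz":[0,0,0.8],"delta_rot":[0,0,0]}]'
python3 -m inch '[{"xyz":[-0.2,0.9,0],"delta_rot":[0,0,0]},{"xyz":[-0.2,0.9,0],"delta_rot":[0,0,0]},{"xyz":[-0.2,0.9,0],"delta_rot":[0,0,0]},{"xyz":[-0.2,0.9,0],"delta_rot":[0,0,0]},{"xyz":[-0.2,0.9,0],"delta_rot":[0,0,0]}]'
python3 - <<'E'
from h import *
a=save('top','pics/t1.png'); b=save('side','pics/s1.png')
a,b=cv2.imread('pics/t1.png'),cv2.imread('pics/s1.png')
cv2.imwrite('pics/end.png',np.hstack([cv2.resize(a[180:265,290:350],(400,567),interpolation=2),cv2.resize(b[150:206,255:327],(400,567),interpolation=2)]))
E
```

```text
t: 14.65
position: [0.4935, -0.2111, 0.0577]
ee_rot: [3.141, 0.002, 2.996]
force: [5.2, 1.0, -0.1]
opening: 0.106
grasp_force: 10.0
[ 0.19995095 -1.26582827 -0.03510853]
t: 15.15
position: [0.4923, -0.2114, 0.0573]
ee_rot: [-3.141, -0.001, 2.996]
force: [-0.4, -0.0, 0.1]
opening: 0.494
grasp_force: 0.0
t: 15.65
position: [0.4921, -0.211, 0.2589]
ee_rot: [3.141, -0.001, 2.997]
force: [-0.3, -1.0, 0.4]
opening: 0.499
grasp_force: 0.0
t: 16.15
position: [0.4412, 0.0171, 0.2576]
ee_rot: [-3.14, 0.0, 3.0]
force: [0.3, 0.2, -0.9]
opening: 0.496
grasp_force: 0.0
```

View pics/end.png

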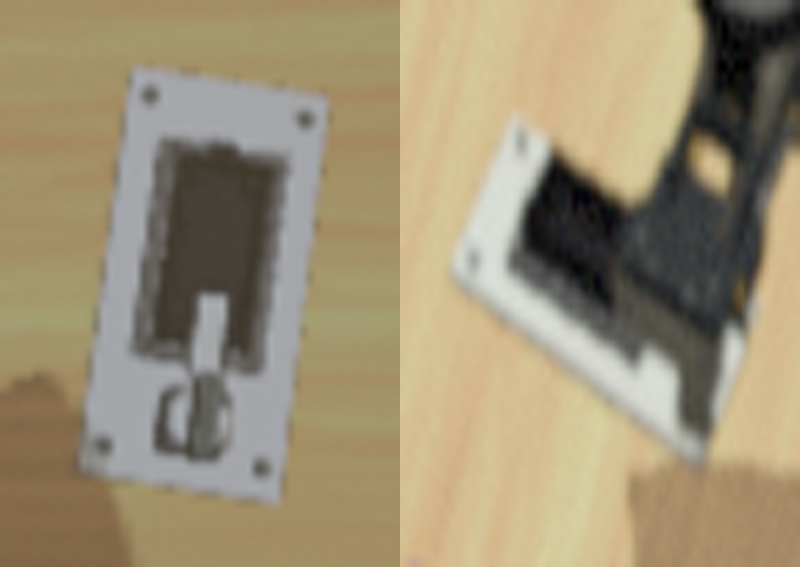

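The top crop shows the bar lying along the nest axis and over the shell's end (205,375 to 213,295). The shell is centred between the walls with its nose in the notch at (222,150), and the gripper is clear.

```bash
python3 -m inch '[{"xyz":[0,0,0],"delta_rot":[0,0,0]},{"xyz":[0,0,0],"delta_rot":[0,0,0]}]' >/dev/null; python3 -c "
from workcell import close_job; print(close_job())"
```

```text
the job is handed in; nothing more can be done
None
```

I handed the job in at about 16 s: the final pictures show the black shell in the pocket with its nose in the notch, the latch turned over it to about its stop, and the gripper clear; no verdict was returned.

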